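Clear the laundry counter and draw out the telescoping brush

TASK

Get the folding counter ready for brushing down. First clear it: stand the blue-lidded and the yellow-lidded jar gently on the low wire shelf in one neat line along its middle with the white-lidded jar already there, side by side with no more than a finger's width between neighbours. Then press the orange button in the scrub brush's grip, pull the telescoping handle out past the first stop to its second stop, lift the brush clear of its holder, and finish still holding it there in the air, upright and fully extended; leave the white-lidded jar, the detergent bottle and the blue box where they stand.

Things in the scene. Friction and masses are not known exactly. Their poses are not given: they have to be found in the camera images.
- rack: Low white wire riser shelf, fixed to the counter: deck 120 mm (its x) by 300 mm (its y), flat deck top 70 mm above the counter, nothing above it. Origin on the counter under the middle of the deck; x across the shelf, y along it. The row line is its long middle line (x = 0).
- jar_white: Round plastic jar with a white lid, 54 mm across, 90 mm high, about 0.2 kg, loose, already standing on the wire shelf's middle line, up to 90 mm from its middle. Origin at the centre of its underside, z up.
- jar_blue: Same jar (54 mm across, 90 mm high, about 0.2 kg) with a blue lid, standing on the counter. Origin at the centre of its underside, z up.
- jar_yellow: Same jar (54 mm across, 90 mm high, about 0.2 kg) with a yellow lid, standing on the counter. Origin at the centre of its underside, z up.
- holder: Grey open plastic cup in which the brush stands, fixed to the counter: outside 112 mm (its x) by 62 mm (its y), walls 4 mm thick and 32 mm high, inner floor 4 mm above the counter. Origin at the centre of its underside.
- brush: Scrub brush, about 0.5 kg, upright in the holder with 2 mm play. This is the blue head with white bristles (100 x 50 x 28 mm, long side along x) and the outer tube (24 mm across; collar 31 mm, top at 146 mm). Origin at the middle of the bristles' underside, z up along the handle, x towards the button's side. Its 0.4 kg keeps it in the holder while the freed handle is drawn up (friction below 1 N).
- grip_center (a point): Middle of the hand grip at the button's height: on the brush's axis, 188 mm above the brush's underside when closed; moves up with the handle. Axes as the brush's. The grip is a black block 26 mm thick (x) and 32 mm wide (y), from 40 mm below to 28 mm above this point.
- grip_button (a point): Middle of the orange button's face (12 mm wide, 26 mm high) when out: on the grip's +x side, 19 mm from grip_center along brush x, 6 mm proud of the grip; moves up with the handle. Fingers closing along brush x here press it flush: 1.5 N starts it, 3.5 N has it flush, it is sprung. Pressed over 3.5 mm it frees the latch. A 25 to 30 N grip presses it and carries the brush.
- handle (a joint): How far the handle is drawn out of the outer tube, along brush z, in m: 0 = closed and latched, 0.05 = first stop, 0.10 = second stop (the end of its travel). The latch catches at each stop if the button is out; with the button held in, the handle runs freely past the first stop.
- button (a joint): How far the orange button is pressed into the grip, in m: 0 = out, 0.006 = flush.
- detergent: Green detergent bottle, 86 mm across, 193 mm high, loose, to be left alone. Origin at the centre of its underside.
- sheet_box: Blue box of dryer sheets, 80 x 120 x 60 mm (x, y, z), loose, to be left alone. Origin at the centre of its underside.
There are look-alikes about, which are no part of the job. What is shaped like the brush but red is not meant.

How it is judged:
By the outcome, as a careful person would: the job done as asked, in the order asked, and still so for the second after the job is handed in, while the arm keeps its last pose, push and grip.
It also fails if it takes over 72 s, if anything falls off the work surface, if the arm or the gripper's body presses on something with over 40 N, if the wrist force passes 120 N, or if a joint passes its speed limit or range.

ROBOT

A 6-joint arm with a two-finger parallel gripper is mounted at the origin on the work surface. World frame = base frame: x ahead of the robot, y to its left, z up, the work surface at z = 0. Lengths are in mm, angles in rad, forces in N, time in s.
With the tool pointing down it reaches from about 400 to 925 mm from the base axis. Payload 12.5 kg.
Tool frame: the origin (TCP) lies on the mounting face of the last link; the fingertips stand 190 mm ahead of it and the grasp point (between the pads) lies 171 mm ahead of it; z points along the fingers, y is the line along which they close (so a half turn about z gives the same grasp; the last joint's range is limited). The gripper opens to 95 mm and grips with 3 to 60 N. Pads are 20 mm wide; open, the fingers measure 119 mm over their backs; the gripper's body (75 mm by 180 mm) begins 59 mm behind the grasp point.
Start: joints at [-1.348, 0.491, 1.559, -0, 1.092, -0.106], TCP at [201.837, -591.512, 404.761] pointing down, gripper open.
Joint ranges: [-3.1, 3.1], [-0.84, 2.19], [0.05, 2.79], [-1.13, 4.28], [0.06, 2.93], [-2.69, 2.69]. Speed limits (rad/s): [2.22, 2.22, 2.79, 3.14, 3.14, 3.14].

INTERFACE

Orientations are given as [roll, pitch, yaw] about the fixed x, y, z axes, in that order (R = Rz(yaw) Ry(pitch) Rx(roll)).
In Python, from cell import * gives the robot as it stands.
- The arm moves only by the tool arm_command, never from a script. Its argument "rows" is a list that holds one entry, the list of rows, each a list of 7 numbers: the shift along the tool's x, y, z normalised to -1 to 1, where 1 is 0.15 m, then the turn, a rotation vector about the tool's x, y, z normalised to -1 to 1, where 1 is 360 degrees, then the opening, from -1 (shut) to 1 (fully open). A call has 1 to 10 rows; each row is the pose to reach, as a shift and turn from the pose commanded when the call began, along the tool's axes at that moment, turning the shorter way round; what a row does not reach only later rows make up. A row lasts 1/12 s, in which the tool goes at most 41.7 mm and 7.16 degrees, less where a joint would pass 70% of its speed; a pose out of reach is approached as far as the arm can. A call with a number of a shift or a turn outside -1 to 1 is refused whole. A call with a gripper value outside its range is refused whole. The fingers move at their own pace and stop on an object; the grip force is fixed at half the most. Time passes only in rows, so rows that repeat a pose let the fingers close. It gives the time, the measured TCP pose, the force, the opening and the grip force at its end, in the units of the state.
- state(): the state, without advancing time (a new reading comes with each control period).
- read_camera(name): name is "scene" or "top"; returns (picture, depth): 384x512x3 uint8, red, green, blue; 384x512 float32, mm along the optical axis (not along the pixel's ray), 0 where there is no reading.
- get_calibration(name): a dict with "camera_matrix" (3x3 intrinsics, pixels), "position" and "orientation" of the camera in the world. Camera axes: x right, y up, looking along -z (the intrinsics and any distortion apply to the point x, -y, -z); pixel columns grow to the right and rows downward; lengths in mm; the calibration is good to about 2 mm. A picture is of the moment at which its call begins. get_calibration takes no time and is no camera call.
- job_done(): hands the job in; it is judged then, once.
The state is a dict: "t": time; "joints": joint angles; "qvel": joint speeds; "tau": joint torques, N m; "eef_pos": TCP position; "tcp_rot": TCP orientation; "ft_force": force on the tool from outside, world axes, zero at the start; "moment": the same for the moment, N m; "opening": opening from 0.0 (shut) to 1.0 (fully open); "grip_force": force on a finger pad.
Only numpy, scipy, OpenCV 4.12 (cv2) and the standard library are available. Lean on these libraries where they do the work, as an engineer would, in place of code of your own. Each camera call takes 0.05 s, during which the arm holds its last target. There are 200 camera calls.

## Working session

There is one attempt and no reset: what is moved stays moved. The work goes in short steps, Python scripts to look and compute and a tool call to move; the robot and the scene stay as the last step left them, time stands still between calls to the robot, and variables do not carry over. Pictures are saved under pics/ and viewed, at most 10 in all, crops included, and the job is handed in when it is done.

Besides the shell and the picture viewer there is one more tool, called after ">>>" as name(argument=value, ...), one argument or row to a line, values as JSON. arm_command: Moves the arm, as the interface text tells. Its arguments: {"type":"object","properties":{"rows":{"type":"array","items":{"type":"array","items":{"type":"array","items":{"type":"number","minimum":-1,"maximum":1}}}}},"required":["rows"]}

```bash
mkdir -p pics; ls
python3 - <<'E'
from cell import *
import cv2,numpy as np
print(state())
for n in("scene","top"):
    p,d=read_camera(n);cv2.imwrite(f"pics/{n}0.png",p[...,::-1]);np.savez(f"pics/{n}0.npz",p=p,d=d);print(n,get_calibration(n))
E
```

```text
pics
{'t': 0.0, 'joints': array([-1.34760933e+00,  4.91553965e-01,  1.55944259e+00, -4.18709532e-08,
        1.09168667e+00, -1.05630979e-01]), 'qvel': array([-0.00031221,  0.00033538, -0.0016653 ,  0.00225126, -0.00012501,
        0.00178251]), 'tau': array([-3.03803827e-04, -6.12637281e+01, -2.58177602e+01,  6.92003011e-02,
        4.83433949e-02, -7.90552281e-05]), 'eef_pos': array([ 201.82413474, -591.48399362,  404.16747095]), 'tcp_rot': array([-3.14050816e+00, -1.14946456e-04,  3.28817933e-01]), 'ft_force': array([ 0.40694865, -0.35291613,  0.00683098]), 'moment': array([-0.02174258,  0.03965928, -0.02966044]), 'grip_force': 0.0, 'opening': 1.0014698001252098}
scene {'camera_matrix': array([[364.07405628,   0.        , 251.73160321],
       [  0.        , 364.07405628, 196.48171532],
       [  0.        ,   0.        ,   1.        ]]), 'position': array([1069.82374327,  -33.07390636,  907.24314512]), 'orientation': array([ 0.59494345, -0.01683863,  1.65467394])}
top {'camera_matrix': array([[349.17212417,   0.        , 254.01310889],
       [  0.        , 349.17212417, 188.56047645],
       [  0.        ,   0.        ,   1.        ]]), 'position': array([434.17895612, -59.20163452, 949.15468635]), 'orientation': array([ 0.14969522, -0.00967662, -1.55514814])}
```

View pics/scene0.png

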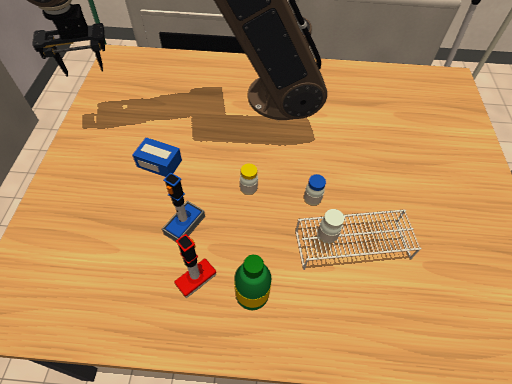

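View pics/top0.png

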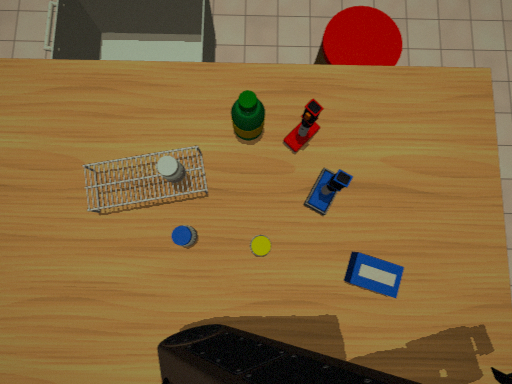

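Two views show: blue-lidded jar at top-image (183,236), yellow (261,246), white jar on shelf (170,168) near the shelf's right (−y) end, blue brush (330,187), red look-alike (305,125), bottle (248,118), and box (375,275).

```bash
cat > h.py <<'E'
import numpy as np,cv2
from scipy.spatial.transform import Rotation as R
from cell import *
def ray(n,uv):
    c=get_calibration(n);uv=np.atleast_2d(uv).astype(float);K=c["camera_matrix"]
    d=np.c_[(uv[:,0]-K[0,2])/K[0,0],-(uv[:,1]-K[1,2])/K[1,1],-np.ones(len(uv))]
    return np.array(c["position"]),d@R.from_euler('xyz',c["orientation"]).as_matrix().T
def plane(n,uv,z):
    o,d=ray(n,uv);return o+d*((z-o[2])/d[:,2])[:,None]
def cloud(n,d):
    v,u=np.mgrid[:d.shape[0],:d.shape[1]]
    o,r=ray(n,np.c_[u.ravel(),v.ravel()]);P=o+r*d.reshape(-1,1);P[d.ravel()==0]=np.nan
    return P.reshape(*d.shape,3)
def hsv(p): return cv2.cvtColor(p,cv2.COLOR_RGB2HSV)
E
python3 - <<'E'
from h import *
np.set_printoptions(precision=1,suppress=True)
for n in("scene","top"):
    f=np.load(f"pics/{n}0.npz");p,d=f["p"],f["d"];P=cloud(n,d);H=hsv(p);z=P[...,2]
    h,s,v=[H[...,i] for i in range(3)]
    ok=(P[...,0]>250)&(P[...,0]<900)
    print(n,"table z",np.nanmedian(z[150:350,100:400]))
    for nm,m,lo,hi in(("blue lid",(h>100)&(h<125)&(s>120)&(P[...,1]>40),84,100),("yellow",(h>22)&(h<34)&(s>150)&(v>120),84,100),("white",(s<60)&(v>120),150,175)):
        m=m&ok&(z>lo)&(z<hi);c=P[m]
        if len(c): 
            vv,uu=np.nonzero(m);e=cv2.minEnclosingCircle(np.c_[uu,vv].astype(np.float32))
            print(nm,len(c),np.median(c[:,2]),(np.min(c,0)+np.max(c,0))/2, c.mean(0), plane(n,e[0],160 if lo>100 else 90),np.ptp(c,0))
    # rack deck
    m=ok&(z>62)&(z<78)&(s<70)&(P[...,1]>50);c=P[m][:,:2].astype(np.float32)
    r=cv2.minAreaRect(c);print("rack",len(c),r,cv2.boxPoints(r))
    # brush
    m=ok&(P[...,1]<0)&(P[...,1]>-260)&(h>100)&(h<125)&(s>120)&(z>15)&(z<60)&(P[...,0]>380)
    c=P[m][:,:2].astype(np.float32);r=cv2.minAreaRect(c);print("head",len(c),r,np.median(z[m]))
    m=ok&(z>60)&(z<240)&(P[...,1]<-20)&(P[...,1]>-300)
    for a in range(60,240,15):
        k=m&(z>a)&(z<=a+15)&(P[...,0]<560);
        if k.sum(): print(a,k.sum(),P[k].mean(0),P[k].min(0),P[k].max(0))
    m=ok&(h>4)&(h<16)&(s>200)&(v>120)&(z>100);print("orange",m.sum(),P[m].mean(0) if m.any() else 0)
for n,b in(("scene",(140,160,220,300)),("top",(270,80,370,230))):
    p=np.load(f"pics/{n}0.npz")["p"];x0,y0,x1,y1=b
    cv2.imwrite(f"pics/{n}_crop.png",cv2.resize(p[y0:y1,x0:x1,::-1],None,fx=4,fy=4,interpolation=cv2.INTER_CUBIC))
a=cv2.imread("pics/scene_crop.png");b=cv2.imread("pics/top_crop.png");H=600
b=cv2.copyMakeBorder(b[:H],0,max(0,H-b.shape[0]),0,0,cv2.BORDER_CONSTANT);a=cv2.copyMakeBorder(a[:H],0,max(0,H-a.shape[0]),0,0,cv2.BORDER_CONSTANT)
cv2.imwrite("pics/both.png",np.hstack([a,b]));
E
```

```text
scene table z 0.45576314376103255
blue lid 190 90.16765233795485 [448.1 112.2  89.4] [449.7 111.7  90.1] [[449.6 111.9  90. ]] [47.7 45.5 10.1]
yellow 207 90.0712045882184 [600.9 -53.6  89.5] [481.2 -76.5  90. ] [[625.  -59.8  90. ]] [395.4 102.5   9.4]
white 260 160.28313969785052 [605.  137.7 159.9] [605.8 138.  160.3] [[606.1 137.7 160. ]] [45.8 45.2  7.8]
rack 1073 ((538.9425048828125, 209.46340942382812), (229.85899353027344, 298.64532470703125), 10.741127967834473) [[398.2 334.8]
 [453.9  41.3]
 [679.7  84.2]
 [624.  377.6]]
head 315 ((571.6447143554688, -235.01702880859375), (48.20180892944336, 111.46458435058594), 87.09616088867188) 32.234283736807015
60 68 [442.3 -82.4  65. ] [ 424.2 -107.3   60.1] [452.6 -57.3  74.7]
75 122 [433.2 -82.4  86.5] [ 403.2 -104.3   75. ] [451.1 -60.5  90. ]
90 95 [426.2 -82.7  91.2] [ 402.  -104.8   90. ] [450.2 -60.6  93.7]
180 1 [258.8 -22.  190.3] [258.8 -22.  190.3] [258.8 -22.  190.3]
195 10 [260.5 -23.7 203.4] [257.6 -28.7 195.6] [262.3 -20.2 209.5]
210 34 [348.5 -95.9 217.8] [ 258.7 -264.3  210.7] [559.6 -20.7 224.5]
225 34 [262.8 -31.5 2
[... 868 characters left out ...]
 90. ]
90 189 [427.9 -87.6  91.6] [ 401.7 -258.1   90.1] [560.  -62.6 104.5]
120 5 [ 557.6 -248.7  129.7] [ 555.9 -254.1  125. ] [ 559.6 -245.4  133.4]
135 11 [ 557.6 -249.9  144. ] [ 555.9 -257.8  137.6] [ 559.5 -244.   149.6]
150 16 [ 556.2 -255.7  158.8] [ 551.6 -264.7  150.7] [ 559.6 -247.6  164.7]
165 9 [ 556.6 -254.5  174.6] [ 554.7 -260.4  166.1] [ 559.4 -248.3  179.1]
180 10 [ 557.  -254.5  187.5] [ 554.4 -262.   180.7] [ 559.6 -249.6  194.6]
195 13 [ 511.  -218.8  202.7] [ 260.5 -259.3  195.9] [559.7 -22.2 209.5]
210 41 [ 470.6 -189.5  218.5] [ 260.1 -265.8  210.3] [559.8 -20.6 225. ]
225 17 [262.2 -29.4 232.8] [260.3 -39.5 225.9] [264.6 -20.  239.7]
orange 20 [ 727.2 -194.7  206.9]
```

View pics/both.png

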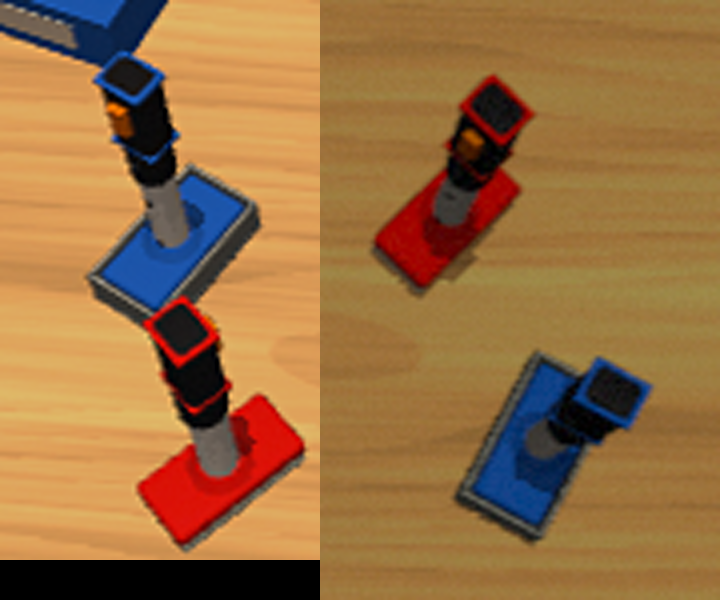

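Crop: blue brush stands in the grey cup, with its button on the grip side facing scene lower-left (world +x, −y), so brush yaw ≈ −28°. Red one is the look-alike.

Run:
```python
from h import *
np.set_printoptions(precision=1,suppress=True)
for n in("scene","top"):
    f=np.load(f"pics/{n}0.npz");p,d=f["p"],f["d"];P=cloud(n,d);H=hsv(p)
    x,y,z=[P[...,i] for i in range(3)];h,s,v=[H[...,i] for i in range(3)]
    m=(z>84)&(z<100)&(np.hypot(x-425,y+84)<45);c=P[m];vv,uu=np.nonzero(m&(s>150));e=cv2.minEnclosingCircle(np.c_[uu,vv].astype(np.float32))
    print(n,"yellow",c.mean(0),plane(n,e[0],90))
    m=(z>64)&(z<76)&(x>470)&(y>35)&(y<420)&(s<90)
    c=P[m][:,:2].astype(np.float32);r=cv2.minAreaRect(c);print("rack",len(c),r)
    m=(z>205)&(z<230)&(np.hypot(x-560,y+250)<50);r=cv2.minAreaRect(P[m][:,:2].astype(np.float32));print("grip top",m.sum(),r,np.median(P[m],0))
    m=(z>20)&(z<42)&(np.hypot(x-560,y+250)<80);r=cv2.minAreaRect(P[m][:,:2].astype(np.float32));print("holder",m.sum(),r)
    m=(h>100)&(h<125)&(s>120)&(z>20)&(z<45)&(np.hypot(x-560,y+250)<80);r=cv2.minAreaRect(P[m][:,:2].astype(np.float32));print("head",m.sum(),r)
    # button
    m=(h>3)&(h<18)&(s>180)&(v>110)&(z>165)&(np.hypot(x-570,y+255)<50);print("btn",m.sum(),P[m].mean(0) if m.any() else 0)
```

```text
scene yellow [428.  -82.5  89.9] [[428.  -82.5  90. ]]
rack 1201 ((554.3502807617188, 212.314208984375), (201.3721923828125, 298.7744140625), 10.209425926208496)
grip top 180 ((573.8114013671875, -253.5421600341797), (33.979156494140625, 32.419715881347656), 62.24396514892578) [ 576.3 -251.2  218.5]
holder 721 ((572.4358520507812, -252.85789489746094), (64.56504821777344, 112.89678955078125), 61.785430908203125)
head 475 ((569.9488525390625, -252.6591033935547), (53.7017707824707, 103.12014770507812), 61.65602493286133)
btn 27 [ 588.1 -258.3  197.1]
top yellow [424.9 -84.7  90.6] [[424.8 -84.6  90. ]]
rack 1358 ((553.5072021484375, 210.35025024414062), (199.07192993164062, 300.7384338378906), 11.104448318481445)
grip top 221 ((572.725341796875, -255.1732635498047), (33.39726257324219, 31.5068302154541), 60.881439208984375) [ 570.2 -253.3  219.9]
holder 685 ((571.1618041992188, -254.78610229492188), (62.31372833251953, 112.82405090332031), 61.82654571533203)
head 471 ((571.201904296875, -254.69024658203125), (49.97426223754883, 99.6909408569336), 61.6677360534668)
btn 0 0
```

Run:
```python
from h import *
np.set_printoptions(precision=1,suppress=True)
for n in("scene","top"):
    f=np.load(f"pics/{n}0.npz");p,d=f["p"],f["d"];P=cloud(n,d);H=hsv(p)
    x,y,z=[P[...,i] for i in range(3)];s=H[...,1]
    m=(z>64)&(z<76)&(x>480)&(y>35)&(y<420)&(s<90)&(np.hypot(x-448,y-110)>40)
    r=cv2.minAreaRect(P[m][:,:2].astype(np.float32));print("rack",m.sum(),r)
    a=np.deg2rad(r[2]);w=np.array([604.8,136.3] if n=="top" else [606.1,137.7])-r[0]
    print("white in rack", w@[np.cos(a),np.sin(a)],w@[-np.sin(a),np.cos(a)])
```

```text
rack 1196 ((592.5771484375, 220.25701904296875), (122.72215270996094, 298.6795959472656), 11.35596752166748)
white in rack -2.997689861091912 -83.6034853528202
rack 1357 ((591.455810546875, 217.80450439453125), (121.77518463134766, 300.7270812988281), 11.115885734558105)
white in rack -2.6197395013394367 -82.548098668014
```

>>> arm_command(
  rows=[
    [[0.84,-0.91,0,0,0,-0.1144,1],[0.84,-0.91,0,0,0,-0.1144,1],[0.84,-0.91,0,0,0,-0.1144,1],[0.84,-0.91,0,0,0,-0.1144,1],[0.84,-0.91,0,0,0,-0.1144,1],[0.84,-0.91,0,0,0,-0.1144,1],[0.84,-0.91,0,0,0,-0.1144,1]],
  ],
)

```text
t: 0.68
eef_pos: [277.6, -420.6, 404.9]
tcp_rot: [3.142, 0.0, 1.054]
ft_force: [0.4, 0.1, 0.2]
opening: 1.001
grip_force: 0.0
```

```bash
cat > go.py <<'E'
import sys
from h import *
# go.py x y z yawdeg -> shift (units) and turn from the measured pose
t=[float(a) for a in sys.argv[1:]]
s=state();Rm=R.from_euler('xyz',s["tcp_rot"]);T=R.from_euler('xyz',[np.pi,0,np.deg2rad(t[3])])
print("shift",np.round(Rm.inv().apply(np.array(t[:3])-s["eef_pos"])/150,3),"turn",np.round((Rm.inv()*T).as_rotvec()/2/np.pi,4))
print("t",round(s["t"],2),"pos",s["eef_pos"].round(1),"rot",np.rad2deg(s["tcp_rot"]).round(2),"F",s["ft_force"].round(1),"M",s["moment"].round(2),"open",round(s["opening"],3),"grip",round(s["grip_force"],1))
E
python3 go.py 426.5 -83.5 404 101.2
```

```text
shift [ 2.444 -0.248  0.006] turn [ 0.      0.     -0.1134]
t 0.68 pos [ 277.6 -420.6  404.9] rot [1.800e+02 1.000e-02 6.037e+01] F [0.4 0.1 0.2] M [-0.09 -0.05 -0.01] open 1.001 grip 0.0
```

>>> arm_command(
  rows=[
    [[1,-0.1,0,0,0,-0.1134,1],[1,-0.1,0,0,0,-0.1134,1],[1,-0.1,0,0,0,-0.1134,1],[1,-0.1,0,0,0,-0.1134,1],[1,-0.1,0,0,0,-0.1134,1],[1,-0.1,0,0,0,-0.1134,1],[1,-0.1,0,0,0,-0.1134,1]],
  ],
)

```text
t: 1.27
eef_pos: [339.2, -284.4, 404.7]
tcp_rot: [-3.142, 0.0, 1.761]
ft_force: [-0.9, -0.4, -0.0]
opening: 0.998
grip_force: 0.0
```

```bash
python3 go.py 426.5 -83.5 404 101.2
```

```text
shift [1.205 0.825 0.004] turn [-0.      0.     -0.0008]
t 1.27 pos [ 339.2 -284.4  404.7] rot [-1.8000e+02  1.0000e-02  1.0091e+02] F [-0.9 -0.4 -0. ] M [ 0.03 -0.1  -0.08] open 0.998 grip 0.0
```

>>> arm_command(
  rows=[
    [[1,0.825,0.2,0,0,-0.0008,1],[1,0.825,0.2,0,0,-0.0008,1],[1,0.825,0.2,0,0,-0.0008,1],[1,0.825,0.2,0,0,-0.0008,1],[1,0.825,0.2,0,0,-0.0008,1],[1,0.825,0.2,0,0,-0.0008,1],[1,0.825,0.2,0,0,-0.0008,1]],
  ],
)

```text
t: 1.85
eef_pos: [432.8, -113.2, 374.3]
tcp_rot: [-3.141, -0.0, 1.763]
ft_force: [0.1, -0.5, -0.9]
opening: 1.003
grip_force: 0.0
```

>>> arm_command(
  rows=[
    [[0.205,0,0,0,0,0,1],[0.205,0,0,0,0,0,1],[0.205,0,0,0,0,0,1],[0.205,0,0,0,0,0,1]],
  ],
)

```text
t: 2.18
eef_pos: [426.4, -84.7, 374.9]
tcp_rot: [3.141, 0.001, 1.762]
ft_force: [0.3, 0.2, -0.2]
opening: 1.0
grip_force: 0.0
```

```bash
python3 go.py 426.5 -83.5 231 101.2
```

```text
shift [0.008 0.002 0.96 ] turn [ 0.0001  0.0001 -0.0006]
t 2.18 pos [426.4 -84.7 374.9] rot [1.7997e+02 4.0000e-02 1.0098e+02] F [ 0.3  0.2 -0.2] M [-0.04 -0.08 -0.01] open 1.0 grip 0.0
```

>>> arm_command(
  rows=[
    [[0.008,0,0.3,0,0,0,1],[0.008,0,0.55,0,0,0,1],[0.008,0,0.75,0,0,0,1],[0.008,0,0.88,0,0,0,1],[0.008,0,0.96,0,0,0,1],[0.008,0,0.96,0,0,0,1],[0.008,0,0.96,0,0,0,1]],
  ],
)

```text
t: 2.77
eef_pos: [426.3, -83.3, 230.5]
tcp_rot: [-3.141, -0.0, 1.763]
ft_force: [-0.2, 0.8, -0.1]
opening: 1.0
grip_force: 0.0
```

>>> arm_command(
  rows=[
    [[0,0,0,0,0,0,-1],[0,0,0,0,0,0,-1],[0,0,0,0,0,0,-1],[0,0,0,0,0,0,-1],[0,0,0,0,0,0,-1],[0,0,0,0,0,0,-1],[0,0,0,0,0,0,-1],[0,0,0,0,0,0,-1]],
  ],
)

```text
t: 3.43
eef_pos: [426.1, -82.2, 230.9]
tcp_rot: [3.141, 0.0, 1.765]
ft_force: [-1.3, -0.6, 4.2]
opening: 0.558
grip_force: 30.0
```

```bash
python3 go.py 426.5 -83.5 380 101.2
```

```text
shift [-0.009  0.001 -0.994] turn [ 0.      0.     -0.0002]
t 3.43 pos [426.1 -82.2 230.9] rot [1.7999e+02 1.0000e-02 1.0114e+02] F [-1.3 -0.6  4.2] M [-0.06  0.07  0.01] open 0.558 grip 30.0
```

>>> arm_command(
  rows=[
    [[0,0,-0.1,0,0,0,-1],[0,0,-0.3,0,0,0,-1],[0,0,-0.55,0,0,0,-1],[0,0,-0.8,0,0,0,-1],[0,0,-1,0,0,0,-1],[0,0,-1,0,0,0,-1]],
  ],
)

```text
t: 3.93
eef_pos: [426.4, -82.2, 385.4]
tcp_rot: [3.135, 0.004, 1.765]
ft_force: [0.0, -0.1, -2.6]
opening: 0.559
grip_force: 30.0
```

```bash
python3 go.py 595 197 400 101.2
```

```text
shift [ 1.609  1.464 -0.094] turn [ 0.0011  0.0007 -0.0001]
t 3.93 pos [426.4 -82.2 385.4] rot [179.61   0.24 101.15] F [ 0.  -0.1 -2.6] M [-0.06 -0.17  0.01] open 0.559 grip 30.0
```

>>> arm_command(
  rows=[
    [[0.2,0.2,-0.12,0,0,0,-1],[0.4,0.4,-0.12,0,0,0,-1],[0.6,0.6,-0.12,0,0,0,-1],[0.8,0.75,-0.12,0,0,0,-1],[0.8,0.75,-0.12,0,0,0,-1],[0.8,0.75,-0.12,0,0,0,-1]],
  ],
)

```text
t: 4.43
eef_pos: [513.7, 59.0, 397.1]
tcp_rot: [-3.139, -0.0, 1.769]
ft_force: [-0.8, -1.4, -3.3]
opening: 0.561
grip_force: 30.0
```

>>> arm_command(
  rows=[
    [[0.2,0.2,0,0,0,0,-1],[0.4,0.4,0,0,0,0,-1],[0.6,0.6,0,0,0,0,-1],[0.75,0.68,0,0,0,0,-1],[0.81,0.71,0,0,0,0,-1],[0.81,0.71,0,0,0,0,-1],[0.81,0.71,0,0,0,0,-1],[0.81,0.71,0,0,0,0,-1]],
  ],
)

```text
t: 5.1
eef_pos: [594.0, 195.4, 398.4]
tcp_rot: [-3.14, 0.0, 1.764]
ft_force: [0.3, -0.1, -2.3]
opening: 0.557
grip_force: 30.0
```

```bash
python3 go.py 595 197 310 101.2
python3 - <<'E'
from h import *
np.set_printoptions(precision=1,suppress=True)
for n in("scene","top"):
    p,d=read_camera(n);cv2.imwrite(f"pics/{n}1.png",p[...,::-1]);P=cloud(n,d);H=hsv(p)
    m=(H[...,0]>22)&(H[...,0]<34)&(H[...,1]>150)&(H[...,2]>90)&(P[...,2]>150)&(np.hypot(P[...,0]-595,P[...,1]-197)<50)
    if m.any(): print(n,m.sum(),P[m].min(0),P[m].max(0),P[m].mean(0))
E
```

```text
shift [0.009 0.01  0.589] turn [-0.0002  0.0001 -0.0004]
t 5.1 pos [594.  195.4 398.4] rot [-1.7994e+02  2.0000e-02  1.0107e+02] F [ 0.3 -0.1 -2.3] M [ 0.   -0.13  0.01] open 0.557 grip 30.0
scene 1 [587.1 175.9 259.7] [587.1 175.9 259.7] [587.1 175.9 259.7]
top 55 [572.1 159.3 256. ] [613.5 190.9 323.2] [593.  172.7 275.4]
```

View pics/scene1.png

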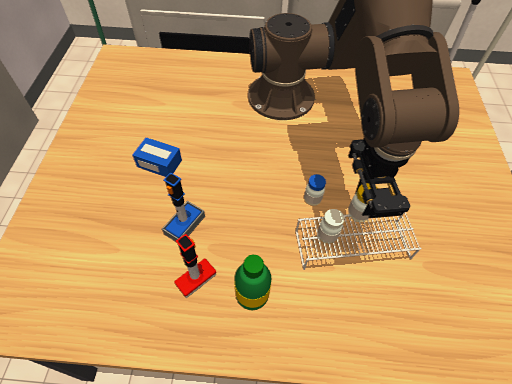

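The jar hangs level above the shelf at scene (360,205), beside the white one (333,222). Lowering.

>>> arm_command(
  rows=[
    [[0.009,0.01,0.15,0,0,0,-1],[0.009,0.01,0.3,0,0,0,-1],[0.009,0.01,0.45,0,0,0,-1],[0.009,0.01,0.55,0,0,0,-1],[0.009,0.01,0.6,0,0,0,-1],[0.009,0.01,0.62,0,0,0,-1],[0.009,0.01,0.62,0,0,0,-1],[0.009,0.01,0.62,0,0,0,-1]],
  ],
)

```text
t: 5.87
eef_pos: [595.8, 198.3, 306.7]
tcp_rot: [3.14, 0.0, 1.765]
ft_force: [0.5, 0.0, -1.9]
opening: 0.56
grip_force: 30.0
```

```bash
python3 go.py 595 197 301 101.2
```

```text
shift [-0.008 -0.007  0.038] turn [ 0.0002  0.     -0.0002]
t 5.87 pos [595.8 198.3 306.7] rot [1.7992e+02 1.0000e-02 1.0112e+02] F [ 0.5  0.  -1.9] M [ 0.04 -0.2  -0.06] open 0.56 grip 30.0
```

>>> arm_command(
  rows=[
    [[-0.008,0,0.01,0,0,0,-1],[-0.008,0,0.018,0,0,0,-1],[-0.008,0,0.025,0,0,0,-1],[-0.008,0,0.03,0,0,0,-1],[-0.008,0,0.034,0,0,0,-1],[-0.008,0,0.034,0,0,0,-1],[-0.008,0,0.034,0,0,0,-1]],
  ],
)

```text
t: 6.45
eef_pos: [595.8, 197.5, 300.9]
tcp_rot: [3.141, 0.0, 1.765]
ft_force: [-2.4, -1.5, 2.8]
opening: 0.559
grip_force: 30.0
```

```bash
python3 go.py 595 197 301 101.2
```

```text
shift [-0.002 -0.006 -0.   ] turn [ 0.      0.     -0.0002]
t 6.45 pos [595.8 197.5 300.9] rot [1.7998e+02 1.0000e-02 1.0114e+02] F [-2.4 -1.5  2.8] M [-0.1   0.17 -0.03] open 0.559 grip 30.0
```

Touching down; release, then rise.

>>> arm_command(
  rows=[
    [[0,0,0,0,0,0,0.6],[0,0,0,0,0,0,0.6],[0,0,0,0,0,0,0.6],[0,0,0,0,0,0,0.6],[0,0,0,0,0,0,1],[0,0,0,0,0,0,1]],
  ],
)

```text
t: 6.95
eef_pos: [595.8, 197.4, 300.6]
tcp_rot: [3.142, 0.0, 1.765]
ft_force: [0.0, -0.4, 0.1]
opening: 0.885
grip_force: 0.0
```

>>> arm_command(
  rows=[
    [[0,0,-0.15,0,0,0,1],[0,0,-0.35,0,0,0,1],[0,0,-0.6,0,0,0,1],[0,0,-0.6,0,0,0,1]],
  ],
)

```text
t: 7.28
eef_pos: [596.3, 197.6, 397.3]
tcp_rot: [3.132, -0.0, 1.765]
ft_force: [0.7, 0.7, 1.7]
opening: 0.997
grip_force: 0.0
```

```bash
python3 go.py 447.5 110.5 380 101.2
```

```text
shift [-0.378 -1.087  0.105] turn [ 0.0015 -0.     -0.0002]
t 7.28 pos [596.3 197.6 397.3] rot [ 1.7946e+02 -1.0000e-02  1.0114e+02] F [0.7 0.7 1.7] M [-0.03 -0.1   0.04] open 0.997 grip 0.0
```

>>> arm_command(
  rows=[
    [[-0.1,-0.3,0,0,0,0,1],[-0.2,-0.6,0,0,0,0,1],[-0.33,-0.9,0,0,0,0,1],[-0.37,-1,0,0,0,0,1],[-0.37,-1,0,0,0,0,1],[-0.37,-1,0,0,0,0,1]],
  ],
)

```text
t: 7.78
eef_pos: [458.5, 113.4, 391.3]
tcp_rot: [3.14, 0.0, 1.764]
ft_force: [-0.3, 0.4, 0.4]
opening: 1.0
grip_force: 0.0
```

```bash
python3 go.py 447.5 110.5 231 101.2
python3 - <<'E'
from h import *
np.set_printoptions(precision=1,suppress=True)
for n in("scene","top"):
    p,d=read_camera(n);cv2.imwrite(f"pics/{n}2.png",p[...,::-1]);P=cloud(n,d);H=hsv(p);h,s,v=[H[...,i] for i in range(3)];x,y,z=[P[...,i] for i in range(3)]
    for nm,m in(("yel",(h>22)&(h<34)&(s>150)&(v>90)&(z>150)&(z<175)&(np.hypot(x-595,y-197)<50)),("white",(s<60)&(v>120)&(z>150)&(z<175)&(np.hypot(x-605,y-137)<30)),("blue",(h>100)&(h<125)&(s>120)&(z>80)&(z<100)&(np.hypot(x-447,y-110)<50))):
        if m.any():
            vv,uu=np.nonzero(m);e=cv2.minEnclosingCircle(np.c_[uu,vv].astype(np.float32))
            print(n,nm,m.sum(),P[m].mean(0),plane(n,e[0],90 if nm=="blue" else 160))
E
```

```text
shift [-0.005 -0.077  1.068] turn [ 0.0002  0.     -0.0004]
t 7.78 pos [458.5 113.4 391.3] rot [1.7993e+02 1.0000e-02 1.0107e+02] F [-0.3  0.4  0.4] M [ 0.01 -0.12 -0.02] open 1.0 grip 0.0
scene yel 261 [596.1 196.7 160.1] [[597.  196.4 160. ]]
scene white 263 [605.8 138.2 160.1] [[608.2 136.5 160. ]]
scene blue 199 [450.5 111.2  89.4] [[451.5 111.2  90. ]]
top yel 326 [595.4 194.6 160.4] [[595.2 194.8 160. ]]
top white 320 [604.5 136.2 160.4] [[604.8 136.3 160. ]]
top blue 217 [446.4 104.8  90.4] [[446.5 109.5  90. ]]
```

View pics/scene2.png

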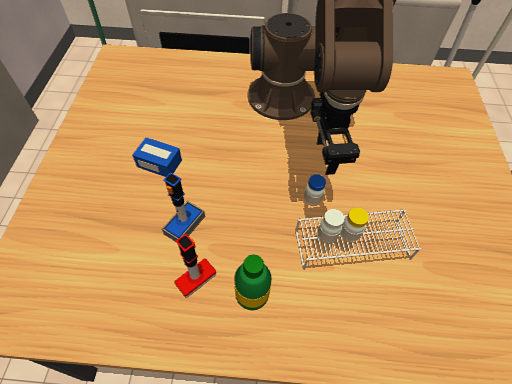

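Yellow stands upright on the shelf at scene (357,222) beside white (333,222), gap about 5 mm; blue at (316,188) untouched.

>>> arm_command(
  rows=[
    [[0,-0.073,0,0,0,0,1],[0,-0.073,0.25,0,0,0,1],[0,-0.073,0.5,0,0,0,1],[0,-0.073,0.75,0,0,0,1],[0,-0.073,0.9,0,0,0,1],[0,-0.073,1,0,0,0,1],[0,-0.073,1,0,0,0,1],[0,-0.073,1,0,0,0,1]],
  ],
)

```text
t: 8.55
eef_pos: [448.7, 112.2, 240.1]
tcp_rot: [-3.14, -0.0, 1.766]
ft_force: [0.3, 0.1, 1.6]
opening: 0.997
grip_force: 0.0
```

```bash
python3 go.py 448 111.5 231 101.2
```

```text
shift [-0.003 -0.005  0.061] turn [-0.0003 -0.     -0.0001]
t 8.55 pos [448.7 112.2 240.1] rot [-1.7989e+02 -1.0000e-02  1.0117e+02] F [0.3 0.1 1.6] M [-0.01 -0.18  0.02] open 0.997 grip 0.0
```

>>> arm_command(
  rows=[
    [[0,0,0.06,0,0,0,1],[0,0,0.06,0,0,0,-1],[0,0,0.06,0,0,0,-1],[0,0,0.06,0,0,0,-1],[0,0,0.06,0,0,0,-1],[0,0,0.06,0,0,0,-1],[0,0,0.06,0,0,0,-1],[0,0,0.06,0,0,0,-1],[0,0,0.06,0,0,0,-1],[0,0,0.06,0,0,0,-1]],
  ],
)

```text
t: 9.38
eef_pos: [448.5, 111.9, 231.7]
tcp_rot: [-3.142, 0.0, 1.765]
ft_force: [-1.6, -0.8, 4.5]
opening: 0.557
grip_force: 30.0
```

>>> arm_command(
  rows=[
    [[0,0,-0.1,0,0,0,-1],[0,0,-0.3,0,0,0,-1],[0,0,-0.55,0,0,0,-1],[0,0,-0.8,0,0,0,-1],[0,0,-0.95,0,0,0,-1],[0,0,-1,0,0,0,-1],[0,0,-1,0,0,0,-1]],
  ],
)

```text
t: 9.97
eef_pos: [448.5, 111.9, 382.9]
tcp_rot: [3.138, 0.0, 1.765]
ft_force: [0.4, -0.6, -2.0]
opening: 0.559
grip_force: 30.0
```

```bash
python3 go.py 584 256 395 101.2
```

```text
shift [ 0.768  1.072 -0.077] turn [ 0.0005  0.0001 -0.0002]
t 9.97 pos [448.5 111.9 382.9] rot [1.7981e+02 2.0000e-02 1.0113e+02] F [ 0.4 -0.6 -2. ] M [-0.03 -0.1  -0.01] open 0.559 grip 30.0
```

>>> arm_command(
  rows=[
    [[0.2,0.1,-0.12,0,0,0,-1],[0.45,0.3,-0.12,0,0,0,-1],[0.65,0.5,-0.12,0,0,0,-1],[0.77,0.75,-0.12,0,0,0,-1],[0.77,0.93,-0.12,0,0,0,-1],[0.77,1,-0.12,0,0,0,-1],[0.77,1,-0.12,0,0,0,-1],[0.77,1,-0.12,0,0,0,-1]],
  ],
)

```text
t: 10.63
eef_pos: [573.4, 254.2, 396.8]
tcp_rot: [-3.137, 0.001, 1.765]
ft_force: [-0.4, -0.5, -1.2]
opening: 0.554
grip_force: 30.0
```

```bash
python3 go.py 584 256 307 101.2
```

```text
shift [-0.001  0.074  0.598] turn [-0.0007  0.0001 -0.0002]
t 10.63 pos [573.4 254.2 396.8] rot [-1.7976e+02  3.0000e-02  1.0113e+02] F [-0.4 -0.5 -1.2] M [-0.01 -0.11 -0.04] open 0.554 grip 30.0
```

>>> arm_command(
  rows=[
    [[0,0.072,0.12,0,0,0,-1],[0,0.072,0.27,0,0,0,-1],[0,0.072,0.42,0,0,0,-1],[0,0.072,0.53,0,0,0,-1],[0,0.072,0.59,0,0,0,-1],[0,0.072,0.61,0,0,0,-1],[0,0.072,0.61,0,0,0,-1],[0,0.072,0.61,0,0,0,-1]],
  ],
)

```text
t: 11.3
eef_pos: [584.0, 256.2, 308.9]
tcp_rot: [3.141, -0.0, 1.765]
ft_force: [0.5, 0.5, -1.1]
opening: 0.554
grip_force: 30.0
```

```bash
python3 go.py 584 256 301.2 101.2
```

```text
shift [-0.001 -0.     0.051] turn [ 0.0001 -0.     -0.0002]
t 11.3 pos [584.  256.2 308.9] rot [179.95  -0.   101.13] F [ 0.5  0.5 -1.1] M [-0.02 -0.14 -0.04] open 0.554 grip 30.0
```

>>> arm_command(
  rows=[
    [[0,0,0.015,0,0,0,-1],[0,0,0.028,0,0,0,-1],[0,0,0.036,0,0,0,-1],[0,0,0.04,0,0,0,-1],[0,0,0.044,0,0,0,-1],[0,0,0.046,0,0,0,-1],[0,0,0.046,0,0,0,-1]],
  ],
)

```text
t: 11.88
eef_pos: [584.0, 256.3, 301.8]
tcp_rot: [3.141, 0.0, 1.765]
ft_force: [-2.7, -1.3, 4.1]
opening: 0.559
grip_force: 30.0
```

```bash
python3 go.py 584 256 301.2 101.2
```

```text
shift [-0.002 -0.     0.004] turn [ 0.0001  0.     -0.0002]
t 11.88 pos [584.  256.3 301.8] rot [179.98   0.   101.14] F [-2.7 -1.3  4.1] M [-0.17  0.35 -0.02] open 0.559 grip 30.0
```

>>> arm_command(
  rows=[
    [[0,0,0,0,0,0,0.6],[0,0,0,0,0,0,0.6],[0,0,0,0,0,0,0.6],[0,0,0,0,0,0,0.6],[0,0,0,0,0,0,1],[0,0,0,0,0,0,1]],
  ],
)

```text
t: 12.38
eef_pos: [584.1, 256.2, 301.1]
tcp_rot: [-3.142, 0.0, 1.765]
ft_force: [-0.4, -0.3, 0.5]
opening: 0.887
grip_force: 0.0
```

>>> arm_command(
  rows=[
    [[0,0,-0.15,0,0,0,1],[0,0,-0.35,0,0,0,1],[0,0,-0.6,0,0,0,1],[0,0,-0.85,0,0,0,1],[0,0,-1,0,0,0,1],[0,0,-1,0,0,0,1]],
  ],
)

```text
t: 12.88
eef_pos: [584.0, 256.3, 456.8]
tcp_rot: [3.133, -0.001, 1.765]
ft_force: [1.1, -0.4, 0.0]
opening: 1.0
grip_force: 0.0
```

```bash
python3 go.py 450 -100 450 61.7
```

```text
shift [-2.158 -1.335  0.032] turn [ 0.0012 -0.0006  0.1095]
t 12.88 pos [584.  256.3 456.8] rot [ 1.7952e+02 -5.0000e-02  1.0114e+02] F [ 1.1 -0.4  0. ] M [-0.04 -0.11  0.01] open 1.0 grip 0.0
```

>>> arm_command(
  rows=[
    [[-0.25,0,0,0,0,0,1],[-0.5,-0.1,0,0,0,0,1],[-0.75,-0.2,0,0,0,0,1],[-1,-0.25,0,0,0,0,1],[-1,-0.25,0,0,0,0,1]],
  ],
)

```text
t: 13.3
eef_pos: [575.9, 96.9, 450.8]
tcp_rot: [-3.141, 0.001, 1.761]
ft_force: [-0.3, 0.2, 0.3]
opening: 1.0
grip_force: 0.0
```

>>> arm_command(
  rows=[
    [[-0.25,0,0,0,0,0.0183,1],[-0.5,-0.1,0,0,0,0.0365,1],[-0.75,-0.2,0,0,0,0.0548,1],[-1,-0.25,0,0,0,0.073,1],[-1,-0.25,0,0,0,0.0913,1],[-1,-0.25,0,0,0,0.1095,1],[-1,-0.25,0,0,0,0.1095,1]],
  ],
)

```text
t: 13.88
eef_pos: [568.4, -53.2, 450.6]
tcp_rot: [-3.141, 0.0, 1.07]
ft_force: [0.2, -0.4, 0.2]
opening: 0.998
grip_force: 0.0
```

```bash
python3 go.py 572 -254 450 61.7
python3 - <<'E'
from h import *
np.set_printoptions(precision=1,suppress=True)
for n in("scene","top"):
    p,d=read_camera(n);cv2.imwrite(f"pics/{n}3.png",p[...,::-1]);P=cloud(n,d);H=hsv(p);h,s,v=[H[...,i] for i in range(3)];x,y,z=[P[...,i] for i in range(3)]
    for nm,m in(("yel",(h>22)&(h<34)&(s>150)&(v>90)&(z>150)&(z<175)&(np.hypot(x-595,y-197)<50)),("white",(s<60)&(v>120)&(z>150)&(z<175)&(np.hypot(x-605,y-137)<30)),("blue",(h>100)&(h<125)&(s>120)&(z>150)&(z<175)&(np.hypot(x-584,y-255)<50))):
        if m.any(): print(n,nm,m.sum(),P[m].mean(0))
E
```

```text
shift [-1.163  0.663  0.004] turn [-0.0001  0.     -0.001 ]
t 13.88 pos [568.4 -53.2 450.6] rot [-1.7996e+02  1.0000e-02  6.1330e+01] F [ 0.2 -0.4  0.2] M [-0.03 -0.04  0.05] open 0.998 grip 0.0
scene yel 260 [596.  196.8 160.1]
scene white 262 [605.7 138.3 160. ]
scene blue 291 [586.4 255.4 159.5]
top yel 345 [594.6 194.1 160.3]
top white 203 [606.1 143.4 160.5]
top blue 353 [582.  253.1 159.9]
```

View pics/scene3.png

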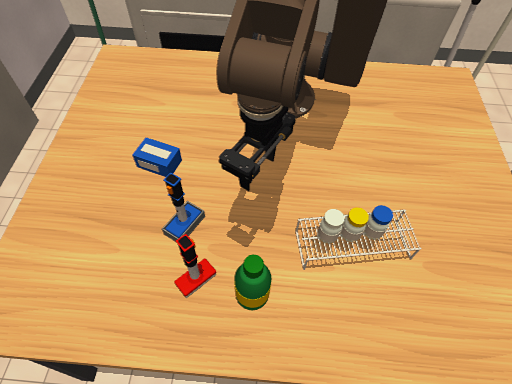

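Row reads white (333,220), yellow (357,220), blue (381,218), evenly spaced ~59 mm, all upright. On to the blue brush.

>>> arm_command(
  rows=[
    [[-0.25,0.15,0,0,0,0,1],[-0.5,0.3,0,0,0,0,1],[-0.75,0.45,0,0,0,0,1],[-0.95,0.6,0,0,0,0,1],[-1,0.66,0,0,0,-0.001,1],[-1,0.66,0,0,0,-0.001,1],[-1,0.66,0,0,0,-0.001,1]],
  ],
)

```text
t: 14.57
eef_pos: [584.7, -231.2, 450.6]
tcp_rot: [-3.141, -0.0, 1.085]
ft_force: [-0.1, 0.7, -0.2]
opening: 1.003
grip_force: 0.0
```

```bash
python3 go.py 572 -254 363 61.7
```

```text
shift [-0.174 -0.003  0.584] turn [-0.0002 -0.      0.0013]
t 14.57 pos [ 584.7 -231.2  450.6] rot [-1.7994e+02 -1.0000e-02  6.2180e+01] F [-0.1  0.7 -0.2] M [-0.01 -0.04  0.  ] open 1.003 grip 0.0
```

>>> arm_command(
  rows=[
    [[-0.17,0,0,0,0,0.001,1],[-0.174,0,0,0,0,0.001,1],[-0.174,0,0.15,0,0,0.001,1],[-0.174,0,0.3,0,0,0.001,1],[-0.174,0,0.45,0,0,0.001,1],[-0.174,0,0.55,0,0,0.001,1],[-0.174,0,0.584,0,0,0.001,1],[-0.174,0,0.584,0,0,0.001,1],[-0.174,0,0.584,0,0,0.001,1]],
  ],
)

```text
t: 15.32
eef_pos: [572.6, -253.7, 364.5]
tcp_rot: [3.141, 0.0, 1.079]
ft_force: [0.2, -0.6, 0.3]
opening: 1.003
grip_force: 0.0
```

```bash
python3 go.py 572 -254 363 61.7
```

```text
shift [-0.004 -0.003  0.01 ] turn [0.0001 0.     0.0003]
t 15.32 pos [ 572.6 -253.7  364.5] rot [179.96   0.    61.81] F [ 0.2 -0.6  0.3] M [-0.04 -0.07 -0.02] open 1.003 grip 0.0
```

Close on the grip.

>>> arm_command(
  rows=[
    [[0,0,0.008,0,0,0,-1],[0,0,0.008,0,0,0,-1],[0,0,0.008,0,0,0,-1],[0,0,0.008,0,0,0,-1],[0,0,0.008,0,0,0,-1],[0,0,0.008,0,0,0,-1],[0,0,0.008,0,0,0,-1],[0,0,0.008,0,0,0,-1],[0,0,0.008,0,0,0,-1],[0,0,0.008,0,0,0,-1]],
  ],
)

```text
t: 16.15
eef_pos: [572.3, -254.7, 362.4]
tcp_rot: [3.141, 0.0, 1.077]
ft_force: [-0.1, -0.4, 1.0]
opening: 0.353
grip_force: 0.8
```

>>> arm_command(
  rows=[
    [[0,0,0,0,0,0,-1],[0,0,0,0,0,0,-1],[0,0,0,0,0,0,-1]],
  ],
)

```text
t: 16.4
eef_pos: [572.2, -254.6, 362.4]
tcp_rot: [-3.141, 0.0, 1.077]
ft_force: [-1.7, 1.0, 0.7]
opening: 0.271
grip_force: 30.0
```

```bash
python3 go.py 572 -254 363 61.7
```

```text
shift [ 0.003 -0.003 -0.004] turn [-0.  0.  0.]
t 16.4 pos [ 572.2 -254.6  362.4] rot [-179.99    0.     61.71] F [-1.7  1.   0.7] M [-0.01  0.04  0.01] open 0.271 grip 30.0
```

Opening 25.8 mm: button flush. Draw the handle up.

>>> arm_command(
  rows=[
    [[0,0,-0.04,0,0,0,-1],[0,0,-0.1,0,0,0,-1],[0,0,-0.17,0,0,0,-1],[0,0,-0.24,0,0,0,-1],[0,0,-0.31,0,0,0,-1],[0,0,-0.38,0,0,0,-1],[0,0,-0.45,0,0,0,-1],[0,0,-0.5,0,0,0,-1],[0,0,-0.54,0,0,0,-1],[0,0,-0.54,0,0,0,-1]],
  ],
)

```text
t: 17.23
eef_pos: [572.2, -254.5, 444.9]
tcp_rot: [3.14, 0.0, 1.077]
ft_force: [-1.7, 0.7, -1.0]
opening: 0.274
grip_force: 30.0
```

```bash
python3 go.py 572.2 -254.6 463 61.7
```

```text
shift [-0.     0.    -0.121] turn [0.0002 0.     0.0001]
t 17.23 pos [ 572.2 -254.5  444.9] rot [1.7992e+02 1.0000e-02 6.1720e+01] F [-1.7  0.7 -1. ] M [0.26 0.45 0.07] open 0.274 grip 30.0
```

>>> arm_command(
  rows=[
    [[0,0,-0.03,0,0,0,-1],[0,0,-0.06,0,0,0,-1],[0,0,-0.085,0,0,0,-1],[0,0,-0.105,0,0,0,-1],[0,0,-0.125,0,0,0,-1],[0,0,-0.145,0,0,0,-1],[0,0,-0.165,0,0,0,-1],[0,0,-0.185,0,0,0,-1],[0,0,-0.2,0,0,0,-1],[0,0,-0.2,0,0,0,-1]],
  ],
)

```text
t: 18.07
eef_pos: [572.3, -254.6, 473.8]
tcp_rot: [3.141, 0.0, 1.077]
ft_force: [0.6, 0.4, -6.3]
opening: 0.272
grip_force: 30.0
```

```bash
python3 go.py 572.2 -254.6 550 61.7
```

```text
shift [-0.    -0.    -0.508] turn [0.0001 0.     0.    ]
t 18.07 pos [ 572.3 -254.6  473.8] rot [1.7997e+02 1.0000e-02 6.1710e+01] F [ 0.6  0.4 -6.3] M [-0.04 -0.1   0.02] open 0.272 grip 30.0
```

Now carrying the whole brush (5–6 N) at 111 mm up; lift clear.

>>> arm_command(
  rows=[
    [[0,0,-0.05,0,0,0,-1],[0,0,-0.12,0,0,0,-1],[0,0,-0.2,0,0,0,-1],[0,0,-0.28,0,0,0,-1],[0,0,-0.36,0,0,0,-1],[0,0,-0.43,0,0,0,-1],[0,0,-0.48,0,0,0,-1],[0,0,-0.5,0,0,0,-1],[0,0,-0.5,0,0,0,-1],[0,0,-0.5,0,0,0,-1]],
  ],
)

```text
t: 18.9
eef_pos: [572.3, -254.6, 548.1]
tcp_rot: [-3.141, 0.0, 1.077]
ft_force: [0.3, 0.3, -5.2]
opening: 0.271
grip_force: 30.0
```

>>> arm_command(
  rows=[
    [[0,0,0,0,0,0,-1],[0,0,0,0,0,0,-1],[0,0,0,0,0,0,-1],[0,0,0,0,0,0,-1],[0,0,0,0,0,0,-1],[0,0,0,0,0,0,-1]],
  ],
)

```text
t: 19.4
eef_pos: [572.3, -254.6, 548.4]
tcp_rot: [-3.142, 0.0, 1.077]
ft_force: [0.5, 0.6, -5.0]
opening: 0.271
grip_force: 30.0
```

```bash
python3 go.py 572.2 -254.6 550 61.7
python3 - <<'E'
from h import *
np.set_printoptions(precision=1,suppress=True)
p,d=read_camera("scene");cv2.imwrite("pics/scene4.png",p[...,::-1]);P=cloud("scene",d);H=hsv(p);h,s,v=[H[...,i] for i in range(3)];x,y,z=[P[...,i] for i in range(3)]
m=(h>100)&(h<125)&(s>120)&(np.hypot(x-572,y+254)<80)
print(np.histogram(z[m],bins=range(0,340,20)))
k=m&(z<150)&(z>40);print("head",P[k].mean(0),np.percentile(z[k],[10,50,90]))
k=m&(z>150);print("upper",P[k].mean(0),np.percentile(z[k],[10,50,90]))
E
```

```text
shift [-0.    -0.001 -0.011] turn [-0.  0.  0.]
t 19.4 pos [ 572.3 -254.6  548.4] rot [-180.      0.     61.72] F [ 0.5  0.6 -5. ] M [-0.09 -0.1  -0.02] open 0.271 grip 30.0
(array([  0,   0,   0,   0,   0, 454,  90,   1,   0,   0,   4,  13,   0,
         0,   2,   0]), array([  0,  20,  40,  60,  80, 100, 120, 140, 160, 180, 200, 220, 240,
       260, 280, 300, 320]))
head [ 580.5 -250.   117.9] [114.6 117.8 121. ]
upper [ 575.7 -245.8  393.9] [341.7 401.6 528.6]
```

View pics/scene4.png

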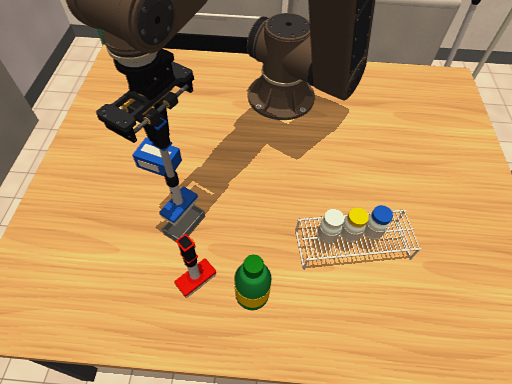

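Blue brush hangs upright with its head at (178,205) above the empty cup (183,220). Head underside is about 90 mm up, and the 186 mm total lift puts the handle at 100 mm. Jars, bottle and box stand in place.

```bash
python3 -c "
from cell import *
print(job_done())"
```

```text
the job is handed in; nothing more can be done
None
```

The job is handed in at about 19 s: white, yellow and blue jars stand in line on the shelf about 5 mm apart, and the blue brush is held upright above its holder, drawn out to the second stop (about 100 mm).

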